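Put the block stamp away in the sliding-cover case

TASK

Press down the metal release strip at the end of the wooden case's cover and, keeping it pressed, push the cover along its rails until it is fully open. Then pick up the wooden block stamp that stands on the table and set it down gently, upright and flat, in the one empty, cork-lined cell, lying the same way as the two stamps already inside. Leave the cover open, and leave those two stamps and the pottery around undisturbed.

Things in the scene. Friction and masses are not known exactly. Their poses are not given: they have to be found in the camera images.
- case: fixed wooden case, 208 mm (its x) by 162 mm (its y), 74 mm high; origin at the centre of its underside, z up. Rails run along y on its 14 mm thick side walls, lips 74 mm high; the flat plywood cover lies between them, its top 68 mm above the table. The -y end wall (inner face at y = -73 mm) is 61 mm high, the +y end wall 49 mm
- cells (a point): centre of the middle cell's floor, 8 mm above the table, axes as the case's. Under the cover are three cells side by side along x, 62 mm apart, each 56 mm (x) by 96 mm (y) inside; the 6 mm dividers between them and at their +y end are 26 mm above the table at the top. Two cells hold stored stamps, one is empty
- cover (a joint): cover's travel towards the case's +y: 0 = shut, 0.105 m = fully open, cells all clear. About 1.5 N of friction; stays where left. Shut, it is latched: ears at both ends of the release strip stand in notches of the rail lips, and it moves only with the strip pressed at least 5 mm. After some 35 mm of travel the ears are past the lips and the strip springs up if let go
- tab (a joint): how far the release strip is pressed down into the cover: 0 = up, 0.010 m = on its stop; spring force about 3 N at the start and 6.5 N at the stop. Press it 7 to 9 mm while sliding
- tab_pad (a point): where to press with closed fingertips: top face of the aluminium release strip (194 by 43 mm, across the cover's +y end), midway across, at x = 0, y = +58 mm of the case, 68 mm above the table while shut and up; moves with strip and cover, axes parallel to the case's. The face is clear from 22 mm before this point (-y) to 14 mm beyond it (+y), where a ridge begins
- ridge (a point): middle of the inner (-y) face of the ridge on the strip, 90 mm long, 10 mm high (73 mm above the table here, top at 78 mm), 14 mm beyond tab_pad: fingertips pressing the strip can push on it towards +y
- stamp_mid (a point): wooden block stamp to be put away, centre (half-way up, 25 mm above its underside), z up. Its base is 44 mm (x) by 80 mm (y) by 14 mm high; on it stands a plain grip block 40 mm (x) by 22 mm (y) and 36 mm high, its top 50 mm above the underside: pinch it across its 22 mm (along y). About 0.12 kg. The same either way round
- stamp: the same stamp; origin at the centre of its underside
- liner_top (a point): centre of the upper face of the cork liner (54 by 94 mm, 2 mm thick) which lies in the one empty cell, 10 mm above the table; axes parallel to the case's, the cell's length along y
- stored_a_mid (a point): centre (25 mm above its underside) of a stamp of the same kind that lies in one of the other cells; leave it
- stored_b_mid (a point): centre (25 mm above its underside) of the other stored stamp of the same kind; leave it
- wedding_vase: bystander: tall two-spouted clay vase, 150 mm across, 232 mm high; origin under its centre
- bowl: bystander: glazed bowl, 140 mm across, 60 mm high; origin under its centre
- pen_cup: bystander: plastic pen cup with pens, 80 mm across, 155 mm high in all; origin under its centre
- pill_tin: bystander: round aluminium tin with a twist cap, 64 mm across, 50 mm high; origin under its centre
- turn_rim (a point): bystander: a point on the upper edge of the turning wooden turntable disc, 80 mm from its axis, 41 mm above the table; do not turn it
- bud_pot: bystander: small white pot, 96 mm across, 85 mm high; origin under its centre
- turn_base: foot of a wooden turntable stand, fixed; its disc is 180 mm across and carries a clay pot, 120 mm high in all; origin under its centre
Not all that is in view belongs to the job. Leave any green, purple or turquoise look-alike of the stamp alone.

How it is judged (in metres and radians):
On the way:
1. the cover is slid fully open (at least 95 mm of its 105 mm) (value of joint cover above 0.095 m), for 0.2 s.
At the end, for the whole second after the job is handed in: The cover is open by at least 95 of 105 mm; the stamp stands upright (within 0.08 rad) on the cork liner of the empty cell, its centre within 8 mm across and 11 mm along the cell of the liner's centre and 19 to 29 mm above it, its length along the cell's (within 0.3 rad), released and at rest (value of joint cover above 0.095 m and x of stamp_mid in the frame of liner_top between -0.008 and 0.008 m and y of stamp_mid in the frame of liner_top between -0.011 and 0.011 m and z of stamp_mid in the frame of liner_top between 0.019 and 0.029 m and angle between stamp_mid's own z axis and vertical below 0.08 rad and angle between the y axis of stamp_mid and the y axis of case, either way round below 0.3 rad and linear speed of stamp below 0.02 m/s and contact force between stamp and the fingers below 0.1 N); the robot touches nothing.
It fails at once if a stamp already in the case is shifted by more than 20 mm (distance of any of stored_a_mid, stored_b_mid from where it was at the start of the episode above 0.02 m).
It fails at once if a bystander (vase, bowl, pen cup, tin, small pot or turntable) is shifted or turned by more than 30 mm (distance of any of wedding_vase, bowl, pen_cup, pill_tin, bud_pot, turn_rim from where it was at the start of the episode above 0.03 m).
It fails at once if the stamp is dropped from more than about 25 mm instead of being set down (linear speed of stamp above 0.7 m/s and contact force between stamp and the fingers below 0.1 N).
It also fails if it takes over 53 s, if anything falls off the work surface, if the arm or the gripper's body presses on something with over 40 N, if the wrist force passes 120 N, or if a joint passes its speed limit or range.

ROBOT

A 6-joint arm with a two-finger parallel gripper is mounted at the origin on the work surface. World frame = base frame: x ahead of the robot, y to its left, z up, the work surface at z = 0. Lengths are in m, angles in degrees, forces in N, time in s.
With the tool pointing down it reaches from about 0.25 to 0.725 m from the base axis. Payload 9.7 kg.
Tool frame: the origin (TCP) lies at the very end of the fingers, on their centre line; the grasp point (between the pads) lies 19 mm behind it; z points along the fingers, y is the direction in which the jaws open and shut (so a half turn about z gives the same grasp; the last joint's range is limited). The gripper opens to 85 mm and grips with 20 to 120 N. Pads are 22 mm wide; open, the fingers measure 114 mm over their backs; the gripper's body (76 mm by 85 mm) begins 54 mm behind the grasp point. The pads swing forward as they close: fully open they stand 13 mm farther back than shut.
Start: joints at [-66.406, 4.979, 10.078, 95.1, 0, 90], TCP at [0.22, -0.504, 0.231] pointing down, gripper open.
Joint ranges: [-179.16, 179.16], [-48.56, 103.87], [-65.8, 70.77], [-126.05, 130.52], [-82.76, 87.17], [-180, 180]. Speed limits (degrees/s): [127.2, 127.2, 147.25, 180, 180, 180].

INTERFACE

Orientations are given as [roll, pitch, yaw] about the fixed x, y, z axes, in that order (R = Rz(yaw) Ry(pitch) Rx(roll)).
In Python, from workcell import bot gives the robot as it stands.
- The arm moves only by the shell command python3 -m pendant 'ROWS' [FORCE]. ROWS is JSON, a list that holds one entry, the list of rows, each a list of 7 numbers: the shift along the tool's x, y, z in cm, then the turn, a rotation vector about the tool's x, y, z in rad, then the opening in per cent of the stroke, from 0 (shut) to 100 (fully open). In form: [[[dx, dy, dz, ax, ay, az, gripper], ...]]. A call has 1 to 5 rows; each row shifts and turns the pose as measured when the row begins, along the tool's axes as they then stand; what a row does not reach is not made up. A row lasts 1/12 s, in which the tool goes at most 41.7 mm and 7.16 degrees, less where a joint would pass 70% of its speed; a pose out of reach is approached as far as the arm can. A call with a gripper value outside its range is refused whole. The fingers move at their own pace and stop on an object; FORCE is the grip in N (left out, the last holds). Time passes only in rows, so rows that do not move let the fingers close. It gives the time, the measured TCP pose, the force and the opening at its end, in the units of the state.
- bot.get_obs(): the state, without advancing time (a new reading comes with each control period).
- bot.camera(name): name is "scene" or "top" or "wrist"; returns the picture (420x560x3 uint8, red, green, blue); there is no depth.
- bot.get_calibration(name): a dict with "intrinsics" (3x3 intrinsics, pixels), "pose" (4x4, takes a point from camera to world coordinates); the wrist camera has in their place "T_tool_cam" (4x4, takes a point from camera to tool coordinates, whose origin is the TCP and whose axes are the flange's). Camera axes: x right, y down, z forward; pixel columns grow to the right and rows downward; lengths in m; the calibration is good to about 2 mm. A picture is of the moment at which its call begins: read the wrist's pose just before it. get_calibration takes no time and is no camera call.
- bot.job_done(): hands the job in, once; it reports no verdict.
Trained networks look in the newest picture that a camera, given by its name, has taken for a name from the list of things; names that differ only in an ending like _2 or _b are one class to them, and where a whole thing is asked for, a point or a joint stands for the part that bears it (a point fixed in the world has none). Each returns a list of dicts, best first, with "confidence" (0 to 1); they miss things now and then, are a little off and sometimes report something else, mostly with a low value. They report only what shows in the picture. A call takes as long as a camera call. They do not tell look-alikes from the thing itself.
- bot.masks_of(camera, thing): "pixels" (420x560 bool, what is visible of it) and "extent" ([left, top, right, bottom] in pixels, round what is visible of it).
- bot.mark_of(camera, thing): "uv" ([column, row] in pixels: a listed point, or the origin of a listed thing).
The state is a dict: "time": time; "q": joint angles; "qd": joint speeds; "joint_efforts": joint torques, N m; "ee_pos": TCP position; "tcp_rot": TCP orientation; "wrist_force": force on the tool from outside, world axes, zero at the start; "torque": the same for the moment, N m; "opening": finger opening in m.
Only numpy, scipy, OpenCV 4.12 (cv2) and the standard library are available. Lean on these libraries where they do the work, as an engineer would, in place of code of your own. Each camera call takes 0.05 s, during which the arm holds its last target. There are 200 camera calls.

## Working session

There is one attempt and no reset: what is moved stays moved. The work goes in short steps, Python scripts to look and compute and a shell command to move; the robot and the scene stay as the last step left them, time stands still between calls to the robot, and variables do not carry over. Pictures are saved under pics/ and viewed, about 8 in all and at most 12, crops included, and the job is handed in when it is done.

```bash
mkdir -p pics; ls; cat > h.py <<'E'
import numpy as np,cv2
from workcell import bot
from scipy.spatial.transform import Rotation as R
def save(n,f,crop=None,s=1):
    im=bot.camera(n) if isinstance(n,str) else n
    o=im
    if crop: o=im[crop[1]:crop[3],crop[0]:crop[2]]
    o=cv2.resize(o,None,fx=s,fy=s,interpolation=cv2.INTER_CUBIC)
    cv2.imwrite('pics/'+f,o[:,:,::-1]); return im
def cam(n):
    c=bot.get_calibration(n);K=np.array(c['intrinsics'])
    if n=='wrist':
        o=bot.get_obs();T=np.eye(4);T[:3,:3]=R.from_euler('xyz',o['tcp_rot'],degrees=True).as_matrix();T[:3,3]=o['ee_pos']
        return K,T@np.array(c['T_tool_cam'])
    return K,np.array(c['pose'])
def ray(n,uv,z):
    K,T=cam(n);d=T[:3,:3]@np.linalg.inv(K)@[uv[0],uv[1],1.];return T[:3,3]+d*(z-T[2,3])/d[2]
def proj(n,p):
    K,T=cam(n);c=T[:3,:3].T@(np.array(p)-T[:3,3]);u=K@c;return u[:2]/u[2]
E
python3 - <<'E'
from h import *
a=save('top','t.png');b=save('scene','s.png')
cv2.imwrite('pics/both.png',np.hstack([cv2.resize(a,(400,300)),cv2.resize(b,(400,300))])[:,:,::-1])
for n,z in [('tab_pad',.068),('ridge',.073),('case',0),('stamp_mid',.025),('stamp',0)]:
  for c in ['top','scene']:
    for r in bot.mark_of(c,n)[:3]: print(n,c,np.round(r['uv'],1),round(r['confidence'],2),np.round(ray(c,r['uv'],z),4))
print(bot.get_obs())
for c in['top','scene']: print(cam(c)[1].round(3))
E
```

```text
pics
tab_pad top [257.6 214.9] 0.83 [0.5254 0.0722 0.068 ]
tab_pad top [257.2 211.6] 0.42 [0.5358 0.0734 0.068 ]
tab_pad scene [293.7 212.4] 0.55 [0.5223 0.0467 0.068 ]
ridge top [258.  211.1] 0.56 [0.5364 0.0706 0.073 ]
ridge scene [298.9 210. ] 0.85 [0.5325 0.0627 0.073 ]
case top [282.  216.1] 0.74 [ 0.5327 -0.0027  0.    ]
case top [453.5 232.5] 0.5 [ 0.4699 -0.5554  0.    ]
stamp_mid top [364.7 307.1] 0.96 [ 0.2386 -0.2539  0.025 ]
stamp_mid top [381.  238.7] 0.93 [ 0.4505 -0.3148  0.025 ]
stamp_mid top [354.  201.5] 0.65 [ 0.5719 -0.2341  0.025 ]
stamp_mid scene [203.4 276. ] 0.87 [ 0.4662 -0.3226  0.025 ]
stamp_mid scene [169.1 262.4] 0.81 [ 0.3362 -0.3418  0.025 ]
stamp_mid scene [168.7 238.4] 0.79 [ 0.2375 -0.264   0.025 ]
stamp top [381.1 236.4] 0.84 [ 0.4611 -0.3206  0.    ]
stamp top [389.9 278.7] 0.78 [ 0.3254 -0.3419  0.    ]
stamp top [363.3 307.9] 0.74 [ 0.2359 -0.2534  0.    ]
stamp scene [203.  280.1] 0.84 [ 0.4553 -0.3187  0.    ]
stamp scene [230.5 255.4] 0.84 [ 0.4425 -0.1883  0.    ]
stamp scene [166.8 267.6] 0.76 [ 0.3226 -0.3456 -0.    ]
{'time': 0.6, 'q': arr
[... 181 characters left out ...]
0.06554736,
       -0.01367072]), 'joint_efforts': array([ 1.06195112e-03, -5.19821656e+01,  4.64691854e+01,  1.20333199e-03,
       -1.80420125e-05,  2.49799490e-05]), 'ee_pos': array([ 0.22014637, -0.50402364,  0.23128323]), 'tcp_rot': array([ 1.79999744e+02, -1.68674689e-03,  2.35944167e+01]), 'wrist_force': array([-0.24162974,  0.03625522,  0.01538258]), 'torque': array([-0.01646268,  0.05543525, -0.0034695 ]), 'opening': 0.08516569799179206}
[[-0.018 -0.986  0.166  0.259]
 [-1.     0.016 -0.013 -0.012]
 [ 0.01  -0.166 -0.986  1.52 ]
 [ 0.     0.     0.     1.   ]]
[[ 0.798  0.315 -0.515  1.16 ]
 [ 0.603 -0.449  0.659 -0.831]
 [-0.024 -0.836 -0.548  0.776]
 [ 0.     0.     0.     1.   ]]
```

View pics/t.png

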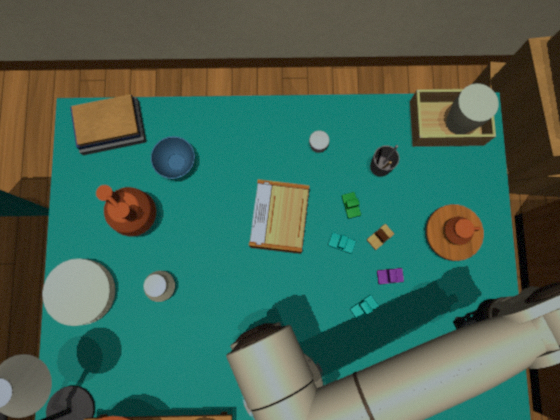

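View pics/s.png

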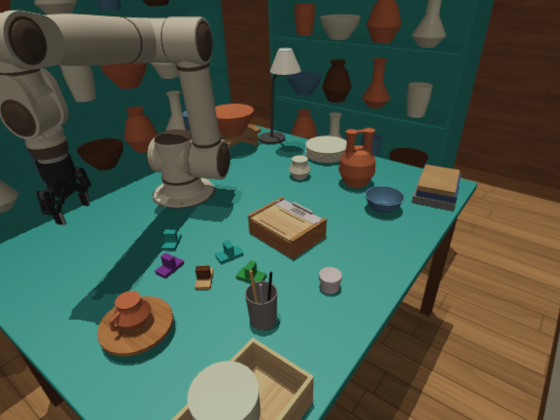

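Top view: case at about (280,216), with the strip on its left, so the cover slides to world +y. Stamp candidates are wooden (381,238), turquoise (342,243) and (364,307), green (351,205) and purple (390,276). Only the one at (381,238) is wood-coloured, so I'll confirm it with a crop.

```bash
python3 - <<'E'
from h import *
im=save('top','crop.png',(240,165,400,265),5)
for n,z in [('cover',.07),('tab',.068),('stamp',.02),('case',.07)]:
  for r in bot.masks_of('top',n)[:4]:
    m=r['pixels'].astype(np.uint8);c=max(cv2.findContours(m,0,2)[0],key=cv2.contourArea)
    b=cv2.boxPoints(cv2.minAreaRect(c));print(n,round(r['confidence'],2),r['extent'],m.sum(),[ray('top',p,z)[:2].round(3).tolist() for p in b])
print(np.round(bot.get_calibration('wrist')['T_tool_cam'],3),bot.get_calibration('wrist')['intrinsics'])
E
```

```text
cover 0.62 [254.9, 187.0, 306.6, 250.7] 2946 [[0.441, 0.094], [0.624, 0.075], [0.605, -0.086], [0.422, -0.063]]
cover 0.24 [307.0, 128.3, 328.1, 153.2] 337 [[0.794, -0.096], [0.793, -0.157], [0.723, -0.155], [0.724, -0.095]]
tab 0.8 [252.5, 186.7, 270.9, 246.0] 886 [[0.439, 0.099], [0.631, 0.074], [0.624, 0.025], [0.432, 0.05]]
stamp 0.87 [367.2, 224.6, 394.0, 249.9] 372 [[0.446, -0.266], [0.503, -0.326], [0.467, -0.36], [0.411, -0.3]]
stamp 0.75 [343.6, 190.7, 363.7, 219.0] 346 [[0.594, -0.194], [0.607, -0.242], [0.53, -0.261], [0.517, -0.213]]
stamp 0.62 [328.7, 233.7, 358.2, 255.7] 362 [[0.433, -0.146], [0.478, -0.163], [0.449, -0.238], [0.404, -0.22]]
stamp 0.57 [377.1, 269.2, 403.6, 286.5] 333 [[0.352, -0.298], [0.351, -0.377], [0.311, -0.375], [0.312, -0.296]]
case 0.91 [252.8, 179.8, 307.6, 256.1] 3477 [[0.425, 0.098], [0.639, 0.07], [0.615, -0.091], [0.402, -0.06]]
case 0.41 [149.8, 136.8, 197.0, 178.4] 1439 [[0.778, 0.408], [0.776, 0.272], [0.645, 0.27], [0.647, 0.404]]
[[ 0.001 -0.951 -0.31   0.079]
 [ 1.     0.001 -0.    -0.   ]
 [ 0.001 -0.31   0.951 -0.142]
 [ 0.     0.     0.     1.   ]] [[368.29880021   0.         279.59596571]
 [  0.         368.29880021 209.25725058]
 [  0.           0.           1.        ]]
```

View pics/crop.png

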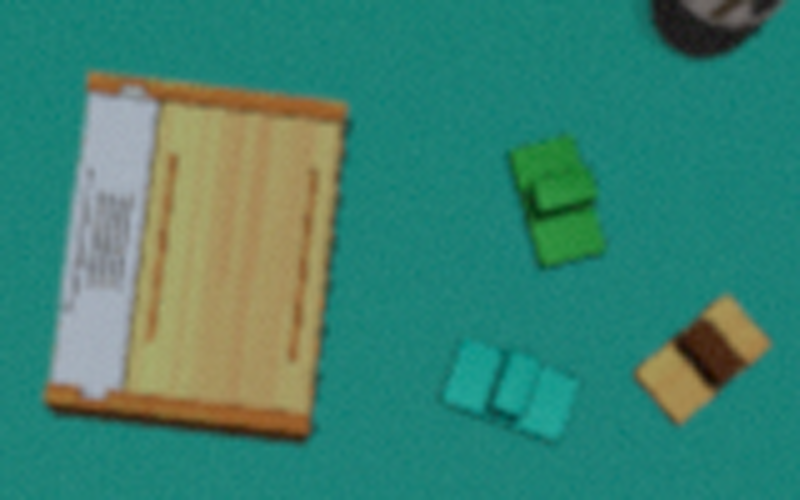

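The stamp at crop (705,358) is wood with a dark grip and fits the description; the green and turquoise ones are look-alikes. I'll fly over it for a close look.

```bash
python3 -m pendant '[[[3.6,-1.0,0,0,0,0,0],[3.6,-1.0,0,0,0,0,0],[3.6,-1.0,0,0,0,0,0],[3.6,-1.0,0,0,0,0,0],[3.6,-1.0,0,0,0,0,0]]]' 
python3 -m pendant '[[[3.6,-1.0,0,0,0,0,0],[3.6,-1.0,0,0,0,0,0],[3.6,-1.0,0,0,0,0,0],[0,0,0,0,0,-0.1,0],[0,0,0,0,0,-0.1,0]]]' 
python3 -m pendant '[[[0,0,0,0,0,-0.12,0],[0,0,0,0,0,0,0],[0,0,0,0,0,0,0]]]' 
cat > st.py <<'E'
from h import *
def measure(f,n='stamp_mid',z=.025,near=None):
    o=bot.get_obs();print(o['time'],o['ee_pos'].round(4),o['tcp_rot'].round(1))
    save('wrist',f)
    for r in bot.mark_of('wrist',n)[:4]: print(n,np.round(r['uv'],1),round(r['confidence'],2),ray('wrist',r['uv'],z).round(4))
E
python3 - <<'E'
from st import *
measure('w1.png')
K=0
for r in bot.masks_of('wrist','stamp_mid')[:2]:
  m=r['pixels'].astype(np.uint8);c=max(cv2.findContours(m,0,2)[0],key=cv2.contourArea);b=cv2.boxPoints(cv2.minAreaRect(c));print(r['confidence'],m.sum(),b.round(),[ray('wrist',p,.01)[:2].round(4).tolist() for p in b])
E
```

```text
time: 1.27
ee_pos: [0.365, -0.3868, 0.2304]
tcp_rot: [180.0, 0.1, 22.9]
wrist_force: [0.4, -1.0, -0.2]
opening: 0.0258
time: 1.68
ee_pos: [0.4616, -0.3076, 0.2301]
tcp_rot: [180.0, -0.0, 34.8]
wrist_force: [0.2, -1.1, 0.5]
opening: -0.0
time: 1.93
ee_pos: [0.4631, -0.3059, 0.2298]
tcp_rot: [180.0, -0.0, 42.1]
wrist_force: [0.2, 0.2, -0.0]
opening: 0.0
1.9333 [ 0.4631 -0.3059  0.2298] [180.   -0.   42.1]
stamp_mid [287.5  27. ] 0.96 [ 0.5629 -0.2243  0.025 ]
stamp_mid [167.7 112.1] 0.87 [ 0.4377 -0.1908  0.025 ]
stamp_mid [103.4 295.2] 0.86 [ 0.2383 -0.254   0.025 ]
stamp_mid [222.7 286.1] 0.84 [ 0.3327 -0.3419  0.025 ]
0.77 4333 [[243.  65.]
 [287. -22.]
 [334.   1.]
 [290.  88.]] [[0.5144, -0.2142], [0.5923, -0.1967], [0.6067, -0.2395], [0.5283, -0.2602]]
0.72 4652 [[123.  87.]
 [174.  58.]
 [219. 138.]
 [167. 167.]] [[0.4241, -0.1435], [0.4763, -0.1641], [0.4475, -0.24], [0.3911, -0.2198]]
```

View pics/w1.png

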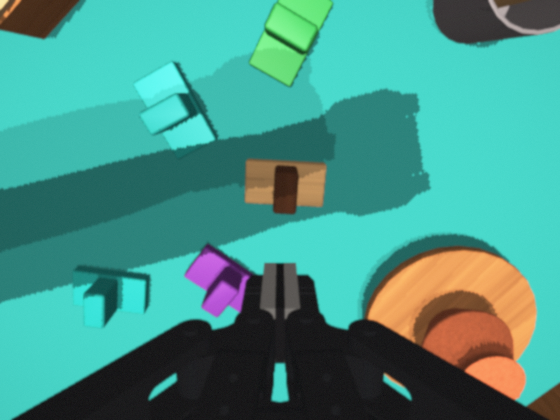

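The wooden stamp shows at (285,183) in the wrist view, almost aligned with the jaws. Now to the case.

```bash
cat >> st.py <<'E'
def tod(x,y,z=None):
    o=bot.get_obs();M=R.from_euler('xyz',o['tcp_rot'],degrees=True).as_matrix()
    p=o['ee_pos'];print('d tool cm',(M.T@(np.array([x,y,p[2] if z is None else z])-p)*100).round(2),'yaw',o['tcp_rot'].round(1))
E
python3 - <<'E'
from st import *
b=[ray('wrist',u,.014) for u in [(245,159),(326,163),(324,206),(246,205)]]
print(np.round(b,4),np.mean(b,0))
e=(b[1]+b[2]-b[0]-b[3])/2;print(np.linalg.norm(e),np.degrees(np.arctan2(e[1],e[0])))
tod(.525,.03)
E
```

```text
[[ 0.45   -0.2718  0.014 ]
 [ 0.5004 -0.3334  0.014 ]
 [ 0.4673 -0.3629  0.014 ]
 [ 0.4148 -0.3032  0.014 ]] [ 0.45810939 -0.31780643  0.014     ]
0.07952774002677306 -49.65327883182649
d tool cm [ 2.716e+01 -2.079e+01 -1.000e-02] yaw [180.   -0.   42.1]
```

```bash
python3 -m pendant '[[[3.05,-2.35,0,0,0,0,0],[3.05,-2.35,0,0,0,0,0],[3.05,-2.35,0,0,0,0,0],[3.05,-2.35,0,0,0,0,0],[3.05,-2.35,0,0,0,0,0]]]' >/dev/null
python3 -m pendant '[[[3.05,-2.35,0,0,0,0,0],[3.05,-2.35,0,0,0,0,0],[3.05,-2.35,0,0,0,0,0],[3.05,-2.35,0,0,0,0,0],[0,0,0,0,0,-0.12,0]]]' >/dev/null
python3 -m pendant '[[[0,0,0,0,0,-0.12,0],[0,0,0,0,0,-0.12,0],[0,0,0,0,0,-0.12,0],[0,0,0,0,0,-0.12,0],[0,0,0,0,0,-0.1,0]]]' 
python3 -m pendant '[[[0,0,0,0,0,0,0],[0,0,0,0,0,0,0]]]' 
python3 - <<'E'
from st import *
measure('w2.png','tab_pad',.068)
for n,z in [('ridge',.073),('case',0)]:
  for r in bot.mark_of('wrist',n)[:2]: print(n,np.round(r['uv'],1),round(r['confidence'],2),ray('wrist',r['uv'],z).round(4))
E
```

```text
time: 3.33
ee_pos: [0.5302, 0.0452, 0.2292]
tcp_rot: [179.8, 0.0, 80.8]
wrist_force: [0.3, 0.1, 0.1]
opening: 0.0002
time: 3.5
ee_pos: [0.5302, 0.0446, 0.2293]
tcp_rot: [179.8, 0.0, 80.7]
wrist_force: [0.2, -0.7, -1.2]
opening: 0.0002
3.5 [0.5302 0.0446 0.2293] [179.8   0.   80.7]
tab_pad [275.3 169.7] 0.85 [0.5287 0.0601 0.068 ]
ridge [274.3 151.1] 0.62 [0.5306 0.0764 0.073 ]
case [281.2 206.9] 0.78 [0.5254 0.0057 0.    ]
```

View pics/w2.png

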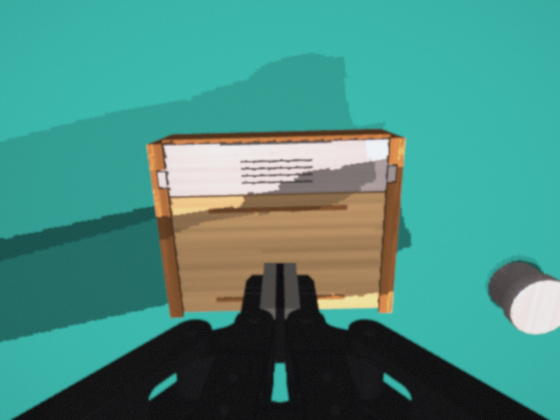

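```bash
python3 - <<'E'
from st import *
for a,b,z in [((172,196),(383,190),.068),((149,144),(405,139),.074),((149,144),(171,316),.074),((405,139),(393,312),.074)]:
  p,q=ray('wrist',a,z),ray('wrist',b,z);d=q-p;print(p.round(3),q.round(3),np.linalg.norm(d).round(3),np.degrees(np.arctan2(d[1],d[0])).round(1))
tod(.528,.058,.085)
E
```

```text
[0.438 0.052 0.068] [0.616 0.028 0.068] 0.18 -7.5
[0.432 0.098 0.074] [0.635 0.07  0.074] 0.205 -8.1
[0.432 0.098 0.074] [ 0.41  -0.06   0.074] 0.16 -98.1
[0.635 0.07  0.074] [ 0.616 -0.089  0.074] 0.16 -97.1
d tool cm [ 1.27 -0.47 14.43] yaw [179.8   0.   80.8]
```

```bash
python3 -m pendant '[[[0.3,-0.1,3.5,0,0,-0.025,0],[0.3,-0.1,3.5,0,0,0,0],[0.3,-0.1,3.5,0,0,0,0],[0.3,-0.1,3,0,0,0,0],[0,0,0.5,0,0,0,0]]]' 
python3 -m pendant '[[[0,0,0.5,0,0,0,0],[0,0,0.5,0,0,0,0],[0,0,0.5,0,0,0,0]]]'; python3 -c "
from st import *
tod(.528,.058,.060)"
```

```text
time: 4.12
ee_pos: [0.5307, 0.0572, 0.0879]
tcp_rot: [179.3, -0.1, 81.7]
wrist_force: [-1.1, -0.4, -0.1]
opening: 0.0002
time: 4.37
ee_pos: [0.5312, 0.057, 0.0738]
tcp_rot: [179.3, -0.1, 81.5]
wrist_force: [0.1, -0.5, 0.7]
opening: -0.0002
d tool cm [ 0.05 -0.34  1.38] yaw [ 1.793e+02 -1.000e-01  8.150e+01]
```

```bash
python3 -m pendant '[[[0,-0.3,0.4,0,0,0,0],[0,0,0.3,0,0,0,0],[0,0,0.3,0,0,0,0]]]'; python3 -m pendant '[[[0,0,0.3,0,0,0,0],[0,0,0,0,0,0,0]]]'
```

```text
time: 4.62
ee_pos: [0.53, 0.0574, 0.0664]
tcp_rot: [179.1, -0.2, 81.5]
wrist_force: [-1.6, 0.0, 2.8]
opening: 0.0
time: 4.78
ee_pos: [0.5303, 0.0574, 0.0642]
tcp_rot: [179.0, -0.2, 81.4]
wrist_force: [-2.7, 0.5, 3.6]
opening: 0.0001
```

```bash
python3 -m pendant '[[[0,-0.1,0.3,0.01,0,0,0],[0,0,0.3,0,0,0,0],[0,0,0,0,0,0,0]]]'
```

```text
time: 5.03
ee_pos: [0.5303, 0.0574, 0.0596]
tcp_rot: [179.5, -0.2, 81.4]
wrist_force: [-3.1, 0.0, 4.5]
opening: 0.0001
```

```bash
python3 -m pendant '[[[0.4,0,0,0,0,-0.01,0],[0.5,0,0,0,0,0,0],[0.5,0,0,0,0,0,0],[0.5,0,0,0,0,0,0]]]'
```

```text
time: 5.37
ee_pos: [0.5329, 0.0754, 0.0601]
tcp_rot: [179.5, -0.1, 81.9]
wrist_force: [-2.4, -1.7, 4.9]
opening: 0.0001
```

```bash
python3 -m pendant '[[[0.8,0,0.03,0,0,0,0],[0.8,0,0.03,0,0,0,0],[0.8,0,0.02,0,0,0,0],[0.8,0,0.02,0,0,0,0]]]';python3 -m pendant '[[[0.8,0,0.02,0,0,0,0],[0.8,0,0.02,0,0,0,0],[0.8,0,0.02,0,0,0,0]]]'
```

```text
time: 5.7
ee_pos: [0.5374, 0.1079, 0.0596]
tcp_rot: [179.5, -0.0, 81.9]
wrist_force: [-1.9, -1.2, 5.8]
opening: 0.0001
time: 5.95
ee_pos: [0.5409, 0.133, 0.0593]
tcp_rot: [179.5, 0.0, 81.9]
wrist_force: [-2.0, -1.3, 5.7]
opening: 0.0001
```

```bash
python3 -m pendant '[[[0.8,0,0.0,0,0,0,0],[0.8,0,0.0,0,0,0,0],[0.8,0,0,0,0,0,0],[0.6,0,0,0,0,0,0]]]';python3 -m pendant '[[[0.4,0,0,0,0,0,0],[0.4,0,0,0,0,0,0],[0.4,0,0,0,0,0,0]]]'
```

```text
time: 6.28
ee_pos: [0.5454, 0.1648, 0.0597]
tcp_rot: [179.5, 0.1, 81.9]
wrist_force: [-1.0, -3.7, 5.7]
opening: 0.0002
time: 6.53
ee_pos: [0.5462, 0.1696, 0.0586]
tcp_rot: [179.4, 1.2, 81.6]
wrist_force: [-3.0, -27.6, 5.1]
opening: -0.0001
```

```bash
python3 -m pendant '[[[-0.4,0,-0.3,0,0,0,0],[0,0,-2,0,0,0,0],[0,0,-3.5,0,0,0,0],[-1,0,-4,0,0,0,0],[-2,0,-3.5,0,0,0,0]]]' >/dev/null
python3 -m pendant '[[[-3,0,-3,0,0,0,45],[-3,0,0,0,0,0,45],[-3,0,0,0,0,0,45],[-2,0,0,0,0,0,45],[0,0,0,0,0,0,45]]]'
python3 - <<'E'
from st import *
measure('w3.png','liner_top',.010)
for n,z in [('stored_a_mid',.033),('tab_pad',.068),('ridge',.073)]:
  for r in bot.mark_of('wrist',n)[:3]: print(n,np.round(r['uv'],1),round(r['confidence'],2),ray('wrist',r['uv'],z).round(4))
E
```

```text
time: 7.37
ee_pos: [0.5239, 0.0286, 0.2279]
tcp_rot: [179.6, 1.5, 81.9]
wrist_force: [-0.9, -0.0, 0.3]
opening: 0.0384
7.3667 [0.5239 0.0286 0.2279] [179.6   1.5  81.9]
liner_top [337.6 215.5] 0.97 [ 0.5772 -0.0279  0.01  ]
liner_top [281.8 224.3] 0.51 [ 0.5186 -0.0295  0.01  ]
stored_a_mid [283.9 222.8] 0.8 [ 0.5217 -0.0183  0.033 ]
tab_pad [280.3   2. ] 0.62 [0.543  0.1652 0.068 ]
```

View pics/w3.png

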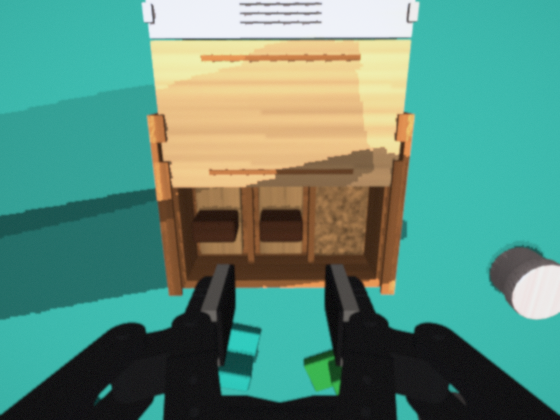

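The cover is open: tab_pad has moved 106 mm. The empty cork cell is at (340,222). I'll check the case estimate with an overlay.

```bash
python3 - <<'E'
from st import *
im=cv2.imread('pics/w3.png');C=np.array([.5208,.0026]);a=np.radians(-7.8);M=np.array([[np.cos(a),-np.sin(a)],[np.sin(a),np.cos(a)]])
s=4;x0,y0=150,100;im=cv2.resize(im[y0:300,x0:420],None,fx=3,fy=3,interpolation=2)
def poly(pts,z,col):
    P=[((proj('wrist',[*(C+M@np.array(p)),z])-[x0,y0]+.5)*3).astype(int) for p in pts];cv2.polylines(im,[np.array(P)],True,col,1)
poly([(-.104,-.081),(.104,-.081),(.104,.081),(-.104,.081)],.074,(255,0,0))
poly([(.034,-.073),(.09,-.073),(.09,.023),(.034,.023)],.026,(0,0,255))
poly([(.035,-.072),(.089,-.072),(.089,.022),(.035,.022)],.010,(255,0,255))
cv2.imwrite('pics/ov.png',im)
E
```

```text
(no output)
```

View pics/ov.png

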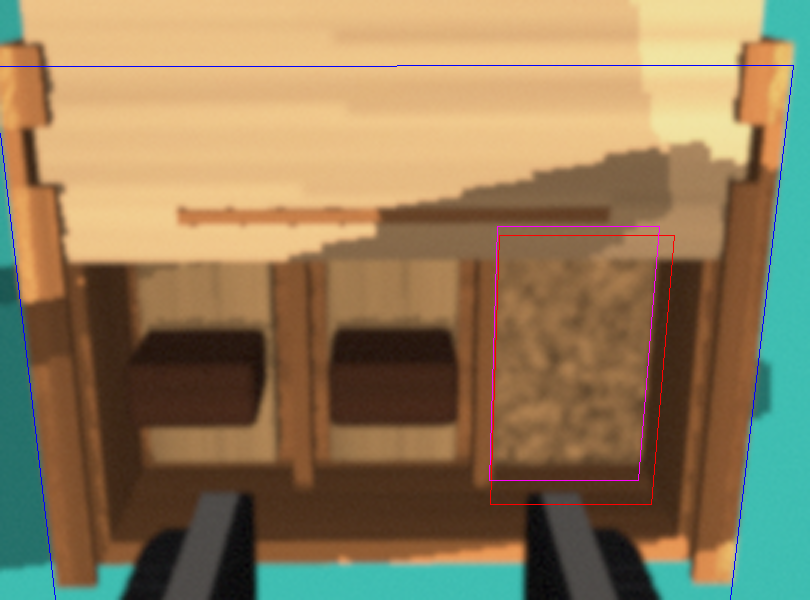

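The overlay shows the case sits about 5 mm further along +y than modelled (rail ends and liner end), with x within 1 mm. Combined with the network marks, the liner centre is about (0.579, -0.0265). Now to the stamp.

```bash
cat >> st.py <<'E'
def rot(yaw):
    o=bot.get_obs();M=R.from_euler('xyz',o['tcp_rot'],degrees=True);T=R.from_euler('xyz',[180,0,yaw],degrees=True);print('rotvec',(M.inv()*T).as_rotvec().round(3))
E
python3 -c "
from st import *
rot(81.9);tod(.458-.02,-.318-.018)"
```

```text
rotvec [0.006 0.025 0.003]
d tool cm [-37.63  -3.46   0.94] yaw [179.7   1.5  82.1]
```

```bash
python3 -m pendant '[[[-3.5,-0.35,0,0.006,0.025,0,45],[-3.8,-0.35,0,0,0,0,45],[-3.8,-0.35,0,0,0,0,45],[-3.8,-0.35,0,0,0,0,45],[-3.8,-0.35,0,0,0,0,45]]]' >/dev/null
python3 -m pendant '[[[-3.8,-0.35,0,0,0,0,45],[-3.8,-0.35,0,0,0,0,45],[-3.8,-0.35,0,0,0,0,45],[-3.8,-0.35,0,0,0,0,45],[-3.5,-0.35,0,0,0,0,45]]]' >/dev/null
python3 -m pendant '[[[0,0,1,0,0,0.12,45],[0,0,2,0,0,0.12,45],[0,0,2,0,0,0.12,45],[0,0,2,0,0,0.12,45],[0,0,0,0,0,0.12,45]]]' >/dev/null
python3 -m pendant '[[[0,0,0,0,0,0.12,45],[0,0,0,0,0,0,45],[0,0,0,0,0,0,45]]]'
python3 - <<'E'
from st import *
measure('w4.png')
rot(40.35)
E
```

```text
time: 9.12
ee_pos: [0.4471, -0.334, 0.1419]
tcp_rot: [-179.1, 0.1, 41.3]
wrist_force: [0.1, 0.8, -0.3]
opening: 0.0387
9.1167 [ 0.4471 -0.334   0.1419] [-1.791e+02  1.000e-01  4.130e+01]
stamp_mid [ 44.1 324.6] 0.75 [ 0.2343 -0.2566  0.025 ]
stamp_mid [195.7 312.8] 0.73 [ 0.3283 -0.3443  0.025 ]
stamp_mid [273.1 173.2] 0.67 [ 0.4584 -0.3153  0.025 ]
stamp_mid [113.3  72.3] 0.64 [ 0.4396 -0.1908  0.025 ]
rotvec [-0.015  0.001  0.016]
```

View pics/w4.png

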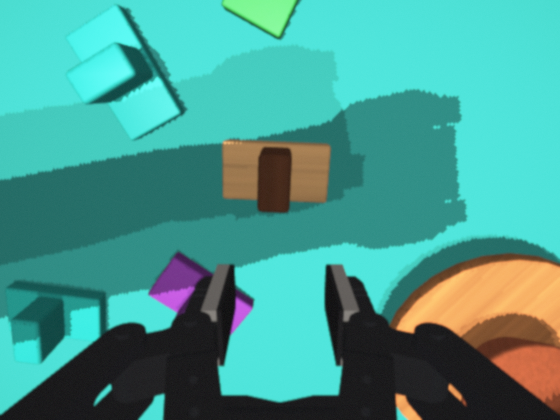

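```bash
python3 - <<'E'
from st import *
b=[ray('wrist',u,.014) for u in [(223,141),(330,146),(327,202)]]+[ray('wrist',(223,199),.014)]
c=np.mean(b,0);e=(b[1]+b[2]-b[0]-b[3])/2;print(c.round(4),np.linalg.norm(e),np.degrees(np.arctan2(e[1],e[0])))
# grip top far edge 
g=[ray('wrist',u,.05) for u in [(262,148),(290,149)]];print(np.round(g,4))
tod(c[0],c[1],.021)
E
```

```text
[ 0.4579 -0.3179  0.014 ] 0.07898433474732089 -50.66512826946496
[[ 0.4708 -0.2963  0.05  ]
 [ 0.4821 -0.31    0.05  ]]
d tool cm [ 1.92 -0.34 12.13] yaw [-1.792e+02  1.000e-01  4.130e+01]
```

```bash
python3 -m pendant '[[[2.0,-0.3,0,-0.015,0,0.02,45],[0,0,2,0,0,0,45],[0,0,2.5,0,0,0,45],[0,0,2.5,0,0,0,45],[0,0,1.5,0,0,0,45]]]' 
python3 -c "
from st import *
tod(.459,-.317,.021);rot(40)"
```

```text
time: 9.63
ee_pos: [0.4653, -0.3196, 0.0611]
tcp_rot: [179.3, -0.1, 41.1]
wrist_force: [-0.3, 0.7, 0.0]
opening: 0.0383
d tool cm [-0.31 -0.66  4.  ] yaw [ 1.793e+02 -1.000e-01  4.110e+01]
rotvec [ 0.013 -0.002  0.019]
```

```bash
python3 -m pendant '[[[-0.3,-0.65,0,0.013,0,0.02,45],[0,0,0,0,0,0,45]]]' 
python3 -c "
from st import *
tod(.459,-.317,.021);rot(40)"
```

```text
time: 9.8
ee_pos: [0.4573, -0.3151, 0.0584]
tcp_rot: [-179.7, -0.0, 40.2]
wrist_force: [-0.3, -0.1, 0.9]
opening: 0.0383
d tool cm [0.01 0.27 3.73] yaw [-179.7   -0.    40.2]
rotvec [-0.005 -0.001  0.003]
```

```bash
python3 -m pendant '[[[0,0.2,1,0,0,0,45],[0,0,1,0,0,0,45],[0,0,0.9,0,0,0,45],[0,0,0.5,0,0,0,45],[0,0,0,0,0,0,45]]]' 
python3 -c "
from st import *
tod(.459,-.317,.021);rot(40)"
```

```text
time: 10.22
ee_pos: [0.4604, -0.318, 0.0252]
tcp_rot: [-180.0, -0.1, 40.3]
wrist_force: [0.9, 0.2, 0.4]
opening: 0.0386
d tool cm [-0.04 -0.16  0.42] yaw [-1.80e+02 -1.00e-01  4.03e+01]
rotvec [-0.    -0.002  0.006]
```

```bash
python3 -m pendant '[[[0,-0.1,0.5,0,0,0,45],[0,0,0,0,0,0,0],[0,0,0,0,0,0,0],[0,0,0,0,0,0,0],[0,0,0,0,0,0,0]]]' 35; python3 -m pendant '[[[0,0,0,0,0,0,0],[0,0,-1,0,0,0,0],[0,0,-2,0,0,0,0],[0,0,-3,0,0,0,0],[0,0,-3,0,0,0,0]]]' 35;  python3 -m pendant '[[[0,0,-3,0,0,0,0],[0,0,-2,0,0,0,0],[0,0,0,0,0,0,0]]]'
python3 -c "
from st import *
tod(.579,-.0265,.16);rot(-7.8)"
```

```text
time: 10.63
ee_pos: [0.46, -0.3174, 0.0205]
tcp_rot: [179.9, -0.1, 40.3]
wrist_force: [0.1, -0.0, -1.6]
opening: 0.0214
time: 11.05
ee_pos: [0.4563, -0.315, 0.1076]
tcp_rot: [-179.3, 0.1, 40.3]
wrist_force: [0.9, -0.1, -2.0]
opening: 0.0214
time: 11.3
ee_pos: [0.4577, -0.3162, 0.1683]
tcp_rot: [-179.8, -0.1, 40.3]
wrist_force: [0.0, -0.3, -1.7]
opening: 0.0211
d tool cm [ 28.   -14.22   0.91] yaw [-1.798e+02 -1.000e-01  4.030e+01]
rotvec [-0.004  0.     0.84 ]
```

```bash
python3 -m pendant '[[[3.5,-1.78,0,0,0,0,0],[3.5,-1.78,0,0,0,0,0],[3.5,-1.78,0,0,0,0,0],[3.5,-1.78,0,0,0,0,0],[3.5,-1.78,0,0,0,0,0]]]' >/dev/null
python3 -m pendant '[[[3.5,-1.78,0,0,0,0,0],[3.5,-1.78,0,0,0,0,0],[3.5,-1.78,0,0,0,0,0],[0,0,0,0,0,0.12,0],[0,0,0,0,0,0.12,0]]]'>/dev/null
python3 -m pendant '[[[0,0,0,0,0,0.12,0],[0,0,0,0,0,0.12,0],[0,0,0,0,0,0.12,0],[0,0,0,0,0,0.12,0],[0,0,0,0,0,0.12,0]]]'>/dev/null
python3 -m pendant '[[[0,0,0,0,0,0,0],[0,0,0,0,0,0,0]]]'
python3 - <<'E'
from st import *
measure('w5.png','liner_top',.010)
tod(.579,-.0265,.13);rot(-7.8)
E
```

```text
time: 12.72
ee_pos: [0.5782, -0.0493, 0.1604]
tcp_rot: [-178.2, 0.6, -5.4]
wrist_force: [0.4, -0.4, -2.3]
opening: 0.0216
12.7167 [ 0.5782 -0.0493  0.1604] [-178.2    0.6   -5.4]
liner_top [257.9 188.2] 0.79 [ 0.5799 -0.0271  0.01  ]
d tool cm [-0.1  -2.15  3.12] yaw [-178.3    0.6   -5.4]
rotvec [-0.03   0.011  0.042]
```

View pics/w5.png

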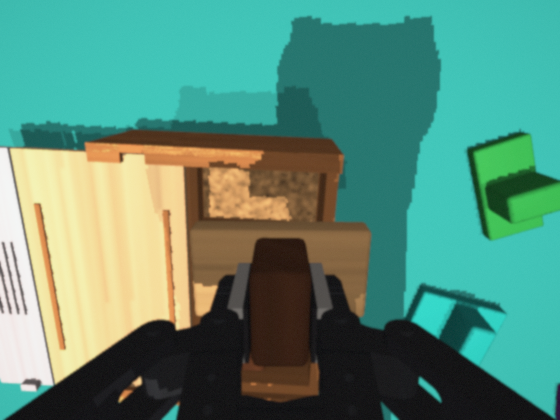

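```bash
python3 -m pendant '[[[0,-1.1,0,-0.03,0.011,0.042,0],[0,-1.0,1,0,0,0,0],[0,0,1,0,0,0,0],[0,0,0.5,0,0,0,0],[0,0,0,0,0,0,0]]]'
python3 - <<'E'
from st import *
tod(.579,-.0265,.031);rot(-7.8)
E
```

```text
time: 13.23
ee_pos: [0.5777, -0.0503, 0.1331]
tcp_rot: [-179.1, -0.1, -5.4]
wrist_force: [-0.9, 0.5, -1.5]
opening: 0.0217
d tool cm [-0.1  -2.21 10.24] yaw [-1.791e+02 -1.000e-01 -5.400e+00]
rotvec [-0.016 -0.001  0.042]
```

```bash
python3 -m pendant '[[[0,-0.5,0,0,0,0,0],[0,-0.5,0,0,0,0,0],[0,-0.5,0,0,0,0,0]]]'
python3 - <<'E'
from st import *
o=bot.get_obs();print(o['q'].round(1),o['joint_efforts'].round(1),o['torque'].round(2))
tod(.579,-.0265,.031);rot(-7.8)
E
```

```text
time: 13.48
ee_pos: [0.5779, -0.0413, 0.1324]
tcp_rot: [-178.8, 0.0, -4.7]
wrist_force: [-0.2, 0.1, -1.7]
opening: 0.0215
[ -4.7   8.2   2.6  84.5   1.2 180. ] [ -0.5 -56.8  47.6  -0.    0.    0. ] [-0.06 -0.    0.01]
d tool cm [-1.000e-02 -1.270e+00  1.017e+01] yaw [-178.8    0.    -4.7]
rotvec [-0.022  0.001  0.054]
```

Joint 6 is at its 180° limit (q6 = 180 + q1 − yaw). There is time to spare and the stamp is the same either way round, so I'll turn it half round the other way.

```bash
for i in 1 2 3 4 5; do python3 -m pendant '[[[0,0,0,0,0,-0.12,0],[0,0,0,0,0,-0.12,0],[0,0,0,0,0,-0.12,0],[0,0,0,0,0,-0.12,0],[0,0,0,0,0,-0.12,0]]]' | grep -E 'ee_pos|rot'; done
python3 - <<'E'
from st import *
o=bot.get_obs();print(o['q'].round(1),o['time'],o['opening'])
tod(.579,-.0265,.031);rot(172.2)
E
```

```text
ee_pos: [0.579, -0.0394, 0.1341]
tcp_rot: [-179.0, -0.8, 30.9]
ee_pos: [0.5802, -0.038, 0.1362]
tcp_rot: [-179.8, -1.4, 66.7]
ee_pos: [0.5814, -0.0367, 0.1383]
tcp_rot: [179.2, -1.2, 102.5]
ee_pos: [0.5826, -0.0353, 0.1405]
tcp_rot: [178.5, -0.4, 138.3]
ee_pos: [0.5838, -0.034, 0.1427]
tcp_rot: [178.5, 0.7, 174.1]
[-4.1  8.   3.6 84.8  1.5  1.9] 15.5667 0.021415975993623576
d tool cm [ 0.7   0.4  11.17] yaw [178.5   0.7 174.1]
rotvec [0.026 0.013 0.033]
```

```bash
python3 -m pendant '[[[0.7,0.4,0.3,0.026,0.013,0.033,0],[0,0,0,0,0,0,0],[0,0,0,0,0,0,0]]]'
python3 - <<'E'
from st import *
tod(.579,-.0265,.031);rot(172.2)
E
```

```text
time: 15.82
ee_pos: [0.578, -0.0286, 0.1409]
tcp_rot: [180.0, 0.1, 172.8]
wrist_force: [-0.2, -0.6, -1.8]
opening: 0.0212
d tool cm [-0.05  0.22 10.99] yaw [1.800e+02 1.000e-01 1.728e+02]
rotvec [0.001 0.002 0.011]
```

```bash
python3 -m pendant '[[[0,0.2,1,0,0,0.011,0],[0,0,1.5,0,0,0,0],[0,0,1.5,0,0,0,0],[0,0,1,0,0,0,0],[0,0,0,0,0,0,0]]]'
python3 - <<'E'
from st import *
measure('w6.png','liner_top',.010)
tod(.579,-.0265,.031);rot(172.2)
E
```

```text
time: 16.23
ee_pos: [0.5802, -0.0262, 0.0886]
tcp_rot: [179.8, 0.3, 172.0]
wrist_force: [-0.3, -0.8, -1.7]
opening: 0.0214
16.2333 [ 0.5802 -0.0262  0.0886] [179.8   0.3 172. ]
liner_top [273.7 221.4] 0.96 [ 0.5814 -0.0302  0.01  ]
d tool cm [ 0.22 -0.07  5.96] yaw [179.8   0.4 172. ]
rotvec [ 0.004  0.008 -0.003]
```

View pics/w6.png

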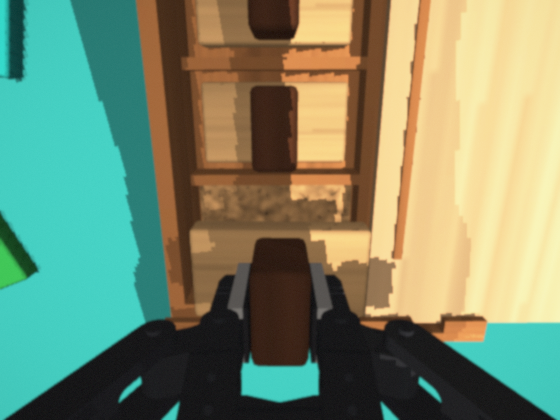

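```bash
python3 - <<'E'
from st import *
X=np.array([np.cos(np.radians(-7.8)),np.sin(np.radians(-7.8))]);Y=np.array([-X[1],X[0]])
d=ray('wrist',(275,185.5),.026)[:2]
l,r=ray('wrist',(199,205),.010)[:2],ray('wrist',(352,205),.010)[:2]
a,b=ray('wrist',(191,180),.026)[:2],ray('wrist',(360,178),.026)[:2]
g=ray('wrist',(274,172),.058)[:2]
print('div',d,'-> liner x along X',d@X+.028,'liner y',l@Y,r@Y,(l@Y+r@Y)/2,np.linalg.norm(r-l))
print('mid grip',g@X+.042,g@Y,'target',np.array([.579,-.0265])@X,np.array([.579,-.0265])@Y)
print('div ends',a@Y,b@Y)
E
```

```text
div [ 0.55377359 -0.02526858] -> liner x along X 0.5800793316810064 liner y 0.0017810021027159725 0.09871277493064055 0.050246888516678266 0.09693228850931435
mid grip 0.5789496908628249 0.04998732438004695 target 0.5772394623024749 0.05232449866696897
div ends 0.0018846364721293268 0.09897867639812877
```

Divider and liner edges in this closer view give a liner centre of about (0.581, -0.0285), in agreement with the network's (0.5814, -0.030). Adjusting by 2 mm and lowering.

```bash
python3 -m pendant '[[[0,-0.2,0.5,0.004,0.008,0,0],[0,0,1,0,0,0,0],[0,0,0.8,0,0,0,0],[0,0,0.6,0,0,0,0],[0,0,0,0,0,0,0]]]'
python3 - <<'E'
from st import *
tod(.5802,-.0282,.031);rot(172.2)
E
```

```text
time: 16.75
ee_pos: [0.5822, -0.0287, 0.0614]
tcp_rot: [-180.0, 0.2, 172.0]
wrist_force: [-0.3, 0.1, -2.3]
opening: 0.0215
d tool cm [0.21 0.02 3.04] yaw [-180.     0.2  172. ]
rotvec [-0.     0.003 -0.004]
```

```bash
python3 -m pendant '[[[0.25,0,0.4,0,0,0,0],[0.1,0,0.7,0,0,0,0],[0,0,0.6,0,0,0,0],[0,0,0.5,0,0,0,0],[0,0,0.3,0,0,0,0]]]'
python3 - <<'E'
from st import *
tod(.5802,-.0282,.031);rot(172.2)
E
```

```text
time: 17.17
ee_pos: [0.5785, -0.0281, 0.0343]
tcp_rot: [180.0, 0.2, 172.0]
wrist_force: [-0.1, 0.7, -1.6]
opening: 0.0214
d tool cm [-0.17  0.02  0.34] yaw [180.    0.2 172. ]
rotvec [ 0.     0.004 -0.004]
```

```bash
python3 -m pendant '[[[-0.15,0,0.15,0,0,0,0],[0,0,0.15,0,0,0,0],[0,0,0.1,0,0,0,0],[0,0,0,0,0,0,0]]]'
python3 -m pendant '[[[0,0,0.1,0,0,0,0],[0,0,0,0,0,0,0]]]'
python3 - <<'E'
from st import *
tod(.5802,-.0282,.031);rot(172.2)
E
```

```text
time: 17.5
ee_pos: [0.5802, -0.0283, 0.0306]
tcp_rot: [180.0, 0.2, 172.0]
wrist_force: [0.6, -0.7, -1.2]
opening: 0.0213
time: 17.67
ee_pos: [0.5808, -0.0284, 0.0304]
tcp_rot: [180.0, 0.3, 172.0]
wrist_force: [-0.5, 0.9, -1.1]
opening: 0.0211
d tool cm [ 0.06  0.01 -0.06] yaw [180.    0.3 172. ]
rotvec [ 0.     0.006 -0.004]
```

```bash
python3 -m pendant '[[[0,0,0.1,0,0,0,0],[0,0,0,0,0,0,0],[0,0,0,0,0,0,30],[0,0,0,0,0,0,35],[0,0,0,0,0,0,40]]]'
python3 -m pendant '[[[0,0,0,0,0,0,40],[0,0,0,0,0,0,40],[0,0,-1,0,0,0,40],[0,0,-1.5,0,0,0,40],[0,0,-2,0,0,0,40]]]'
python3 -m pendant '[[[0,0,-3,0,0,0,40],[0,0,-3,0,0,0,40],[3,0,-3,0,0,0,40],[3,0,-2,0,0,0,40],[0,0,0,0,0,0,40]]]'
python3 - <<'E'
from st import *
measure('w7.png','stamp_mid',.035)
for r in bot.mark_of('wrist','tab_pad')[:2]: print(r['uv'],r['confidence'],ray('wrist',r['uv'],.068))
E
```

```text
time: 18.08
ee_pos: [0.5817, -0.0284, 0.0303]
tcp_rot: [180.0, 0.4, 172.0]
wrist_force: [-0.6, -0.1, 0.1]
opening: 0.0342
time: 18.5
ee_pos: [0.5788, -0.0283, 0.0728]
tcp_rot: [-180.0, 0.0, 172.0]
wrist_force: [0.7, -1.3, -0.8]
opening: 0.0343
time: 18.92
ee_pos: [0.5195, -0.02, 0.1915]
tcp_rot: [180.0, 0.1, 172.0]
wrist_force: [0.0, -0.3, 0.3]
opening: 0.0343
18.9167 [ 0.5195 -0.02    0.1915] [1.80e+02 1.00e-01 1.72e+02]
stamp_mid [ 62.2 258. ] 0.93 [ 0.5554 -0.2186  0.035 ]
stamp_mid [ 55.2 122.5] 0.92 [ 0.4422 -0.1868  0.035 ]
[522.4, 198.1] 0.58 [0.54207732 0.15688283 0.068     ]
```

View pics/w7.png

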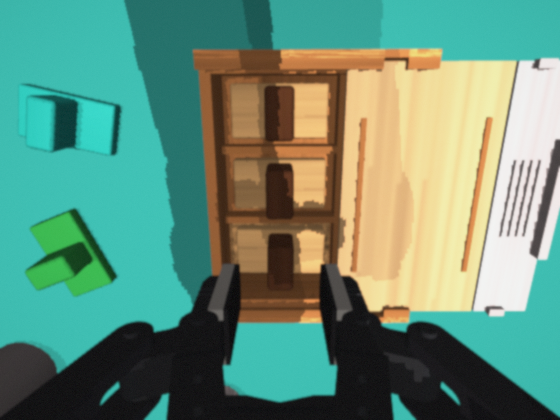

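```bash
python3 - <<'E'
from st import *
Y=np.array([.1357,.9907])
K=cam('wrist')[0]
for u in [(343,190),(513,60),(474,310),(541,255),(558,150)]: print(u,ray('wrist',u,.068)[:2]@Y)
for n,u,z in [('g',(281,234),.060),('gm',(281,163),.058),('g-left',(268,262),.06),('g-right',(293,262),.06)]:
  p=ray('wrist',u,z)[:2];print(n,p@[.9907,-.1357],p@Y)
# top view of cover
bot.camera('top')
for r in bot.mark_of('top','tab_pad')[:2]: print(r['uv'],ray('top',r['uv'],.068),r['confidence'])
for r in bot.mark_of('top','ridge')[:2]: print('ridge',r['uv'],ray('top',r['uv'],.073),r['confidence'])
E
```

```text
(343, 190) 0.096646136090645
(513, 60) 0.2039861700762514
(474, 310) 0.20845440580516364
(541, 255) 0.2525150633752341
(558, 150) 0.24708074461700014
g 0.546775268061424 0.051268886760205114
gm 0.4909935440872509 0.05139033812221721
g-left 0.5709070424981999 0.040774448315741375
g-right 0.5709676302291167 0.060859867176809544
[224.8, 209.2] [0.54498536 0.17350816 0.068     ] 0.71
ridge [225.9, 207.1] [0.55054853 0.16951444 0.073     ] 0.98
```

```bash
python3 - <<'E'
from st import *
Y=np.array([.1357,.9907]);c=bot.get_calibration('wrist');K=np.array(c['intrinsics'])
def f(pos,rpy,u,z):
  T=np.eye(4);T[:3,:3]=R.from_euler('xyz',rpy,degrees=True).as_matrix();T[:3,3]=pos;T=T@np.array(c['T_tool_cam'])
  d=T[:3,:3]@np.linalg.inv(K)@[*u,1.];return ((T[:3,3]+d*(z-T[2,3])/d[2])[:2]@Y).round(4)
p3=([.5239,.0286,.2279],[179.6,1.5,81.9]);p2=([.5302,.0446,.2293],[179.8,0,80.7]);p7=([.5195,-.02,.1915],[180,.1,172])
im3,im2,im7=[cv2.imread(f'pics/w{i}.png').astype(int) for i in (3,2,7)]
print('w3 strip',f(*p3,(280,39),.068),'cover edge',f(*p3,(280,187),.068),'rail +y end',f(*p3,(156,115),.074),f(*p3,(405,113),.074))
print('w2 strip',f(*p2,(278,193),.068),'rail end',f(*p2,(149,144),.074),f(*p2,(405,139),.074))
print('w7 strip',f(*p7,(496,185),.068),'cover edge',f(*p7,(347,150),.068),'rail ends',f(*p7,(441,60),.074),f(*p7,(409,315),.074))
for n,row,a,b in [('row185',185,470,530),('row150',150,330,370)]: print(n,im7[row-1:row+2,a:b:2].mean(0).mean(1).round().astype(int))
E
```

```text
w3 strip 0.2112 cover edge 0.0971 rail +y end 0.1573 0.1579
w2 strip 0.1123 rail end 0.1574 0.1561
w7 strip 0.2111 cover edge 0.099 rail ends 0.1563 0.156
row185 [218 218 188 133 150 165 205 210 212 213 214 209 137 184 239 241 241 240
 238 178 126 223 235 186 129 224 230 163 117 218]
row150 [118  94  69  69  71  70  90 177 196 197 198 197 198 197 157 129 137 161
 194 196]
```

The stamp stands in its cell, in line with the others. The cover readings disagree: strip edges say about 98 mm, the marks 97–106 mm. My first back-off may have dragged it back a few mm while the strip was still pressed, so I'll nudge the ridge again to remove the doubt.

```bash
python3 -c "
from st import *
tod(.543,.153,.11)"
```

```text
d tool cm [ 0.25 17.48  7.41] yaw [-180.    -0.3  171.9]
```

```bash
python3 -m pendant '[[[0,3.5,0,0,0,0,0],[0,3.5,0,0,0,0,0],[0.2,3.5,0,0,0,0,0],[0,3.5,1,0,0,0,0],[0,3.3,2,0,0,0,0]]]'
python3 -m pendant '[[[0,0,2,0,0,0,0],[0,0,1.5,0,0,0,0],[0,0,0,0,0,0,0]]]'
python3 -c "
from st import *
tod(.543,.153,.073)"
```

```text
time: 19.63
ee_pos: [0.5465, 0.1512, 0.1506]
tcp_rot: [-179.8, -0.5, 171.3]
wrist_force: [1.0, -1.0, 0.5]
opening: 0.0002
time: 19.88
ee_pos: [0.545, 0.158, 0.1056]
tcp_rot: [-179.7, -1.0, 171.7]
wrist_force: [-0.5, -0.3, -0.1]
opening: 0.0002
d tool cm [ 0.06 -0.5   3.27] yaw [-179.7   -1.   171.7]
```

```bash
python3 -m pendant '[[[0,-0.6,1,0,0.015,0,0],[0,0,1,0,0,0,0],[0,0,0.7,0,0,0,0],[0,0,0.3,0,0,0,0],[0,0,0,0,0,0,0]]]'
python3 -c "
from st import *
tod(.543,.153,.073)"
```

```text
time: 20.3
ee_pos: [0.5432, 0.1497, 0.0715]
tcp_rot: [-179.6, -2.2, 171.6]
wrist_force: [0.2, -0.4, -0.7]
opening: 0.0001
d tool cm [ 0.07  0.32 -0.15] yaw [-179.6   -2.2  171.6]
```

```bash
for i in 1 2 3; do python3 -m pendant '[[[0,0.4,0,0,0,0,0],[0,0.4,0,0,0,0,0]]]' | grep -E 'pos|force'; done
```

```text
ee_pos: [0.5448, 0.157, 0.0722]
wrist_force: [-0.6, -0.2, 0.4]
ee_pos: [0.5468, 0.1658, 0.0735]
wrist_force: [-0.1, 0.4, 0.5]
ee_pos: [0.5481, 0.174, 0.074]
wrist_force: [-2.6, -22.2, -4.0]
```

```bash
python3 -m pendant '[[[0,0.2,0,0,0,0,0],[0,0.1,0,0,0,0,0]]]'; python3 -m pendant '[[[0,0,-0.5,0,0,0,0],[0,0,-1,0,0,0,0],[0,0,-2,0,0,0,0],[0,-1,-3,0,0,0,0],[0,-2,-3,0,0,0,0]]]'; python3 -m pendant '[[[0,-3.5,-1.5,0,0.038,0,0],[0,-3.5,0,0,0,0,0],[0,-3.5,0,0,0,0,0],[0,0,0,0,0,0,0],[0,0,0,0,0,0,0]]]'
python3 - <<'E'
from st import *
measure('w8.png','ridge',.073)
for c,n,z in [('wrist','tab_pad',.068)]:
  for r in bot.mark_of(c,n)[:1]: print(n,r['uv'],ray(c,r['uv'],z))
a=bot.camera('top')
for n,z in [('tab_pad',.068),('ridge',.073)]:
  for r in bot.mark_of('top',n)[:1]: print(n,r['uv'],ray('top',r['uv'],z))
E
```

```text
time: 20.97
ee_pos: [0.548, 0.1734, 0.0736]
tcp_rot: [-178.9, -1.9, 171.3]
wrist_force: [-1.9, -7.1, 1.4]
opening: -0.0001
time: 21.38
ee_pos: [0.5444, 0.1476, 0.167]
tcp_rot: [-178.7, -2.5, 171.5]
wrist_force: [1.2, -0.2, 1.0]
opening: 0.0001
time: 21.8
ee_pos: [0.5324, 0.0414, 0.1985]
tcp_rot: [-179.1, -3.8, 171.7]
wrist_force: [0.2, 0.1, -0.3]
opening: -0.0002
21.8 [0.5324 0.0414 0.1985] [-179.1   -3.8  171.7]
ridge [467.  201.4] 0.59 [0.5436 0.1808 0.073 ]
tab_pad [444.9, 201.6] [0.54248991 0.16670474 0.068     ]
tab_pad [223.9, 210.1] [0.54219438 0.17627323 0.068     ]
ridge [224.4, 206.7] [0.55188087 0.17414255 0.073     ]
```

View pics/w8.png

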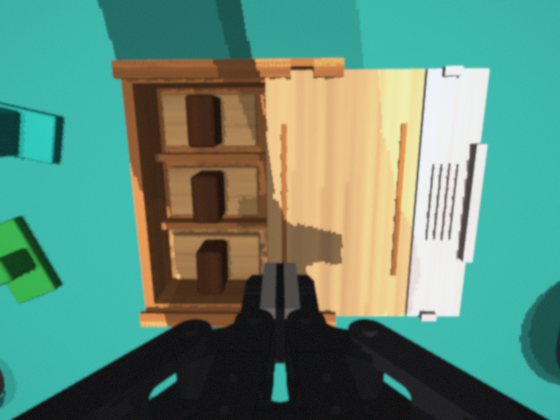

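```bash
python3 -c "
from workcell import bot
print(bot.job_done())"
```

```text
the job is handed in; nothing more can be done
None
```

The job is handed in at about 22 s of the 53 s allowed. The cover is open and the wooden stamp stands in the cork-lined cell.

**Cover:** I pressed the release strip about 8 mm (4.5–6 N) and pushed the cover along its rails to its stop.
- After that first push the measurements disagreed: the strip's edges gave about 98 mm of travel, the detected marks 97–106 mm.
- I may have dragged it back slightly when letting go, so I pushed the ridge once more until the force rose to 22 N.
- The last wrist-camera mark of the ridge then gave about 105 mm.

**Stamp:** I gripped it by its block, at 35 N, and had to turn it half round because joint 6 reached its limit on the way. I lowered it until the wrist force fell and let go.
- The last picture shows it upright and flat, in line with the two stored stamps.
- Its placement was judged by eye and from the tool's position, about 1–2 mm from the measured liner centre. The network did not report it in the cell, so there is no independent measurement.

**The rest:** The gripper is clear of everything. I saw no sign that the stored stamps, the look-alikes or the pottery had moved, but I did not measure the pottery afterwards.

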